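# Load a tube reader and run its carriage home

## Robot

A 7-joint arm with a two-finger parallel gripper is mounted at the origin on a cart in front of the work surface, level with it; the furniture and walls round the work are solid. World frame = base frame: x ahead of the robot, y to its left, z up, the work surface at z = 0. Lengths are in m, angles in rad, forces in N, time in s.
With the tool pointing down it reaches from about 0.35 to 0.9 m from the base axis. Payload 8.1 kg.
Tool frame: the origin (TCP) lies at the very end of the fingers, on their centre line; the grasp point (between the pads) lies 19 mm behind it; z points along the fingers, y is the line along which they close (so a half turn about z gives the same grasp; the last joint's range is limited). The gripper opens to 92 mm and grips with 3 to 60 N. Pads are 19 mm wide; open, the fingers measure 130 mm over their backs; the gripper's body (75 mm by 190 mm) begins 47 mm behind the grasp point.
Start: joints at [-1.441, 0.434, 0.025, 1.573, -0.012, 1.134, -0.075], TCP at [0.144, 0.608, 0.227] pointing down, gripper open.
Joint ranges: [-2.62, 2.62], [-0.44, 2.09], [-1.27, 1.32], [0.08, 2.57], [-1.32, 4.46], [0.12, 2], [-2.74, 2.74]. Speed limits (rad/s): [2.22, 2.22, 3.01, 3.01, 3.14, 3.14, 3.14].

## Interface

Orientations are given as [roll, pitch, yaw] about the fixed x, y, z axes, in that order (R = Rz(yaw) Ry(pitch) Rx(roll)).
In Python, from workcell import readout, viewer, ctrl gives the robot as it stands.
- The arm moves only by the tool carry_out, never from a script. Its argument "series" is a list of rows, each a list of 3 entries, a list of its own where there are three numbers: the finger opening in mm, from 0 to 91.8, then the shift along the world's x, y, z in units of 25 mm (1.0 is 25 mm), then the turn, a rotation vector about the world's x, y, z in units of 8 degrees (1.0 is 8 degrees). In form: [[fingers, [tx, ty, tz], [wx, wy, wz]], ...]. A call has 1 to 20 rows; each row is the pose to reach, as a shift and turn from the pose commanded when the call began; what a row does not reach only later rows make up. A row lasts 1/10 s, in which the tool goes at most 50 mm and 8.59 degrees, less where a joint would pass 70% of its speed; a pose out of reach is approached as far as the arm can. A call with a gripper value outside its range is refused whole. The fingers move at their own pace and stop on an object; "newtons" is the grip in N (left out, the last holds). Time passes only in rows, so rows that repeat a pose let the fingers close. It gives the time, the measured TCP pose, the force, the opening and the grip force at its end, in the units of the state.
- readout.sense(): the state, without advancing time (a new reading comes with each control period).
- viewer.capture(name): name is "scene" or "top" or "wrist"; returns a dict with "frame" (480x640x3 uint8, red, green, blue), "z_map" (480x640 float32, m along the optical axis (not along the pixel's ray), 0 where there is no reading), "intrinsics" (3x3 intrinsics, pixels), "k1" (the pictures are not rectified: a ray, as slopes to the right and down, at radius r is drawn at 1 + k1 r^2 times it, then the intrinsics apply), "origin" and "orientation" of the camera in the world. Camera axes: x right, y up, looking along -z (the intrinsics and any distortion apply to the point x, -y, -z); pixel columns grow to the right and rows downward; lengths in m; the calibration is good to about 2 mm. A picture is of the moment at which its call begins.
- ctrl.finish_job(): hands the job in; it is judged then, once.
The state is a dict: "clock": time; "joint_pos": joint angles; "joint_vel": joint speeds; "tau": joint torques, N m; "tool_pos": TCP position; "tcp_rot": TCP orientation; "wrist_force": force on the tool from outside, world axes, zero at the start; "ft_torque": the same for the moment, N m; "gripper_width": finger opening in m; "finger_force": force on a finger pad.
Only numpy, scipy, OpenCV 4.12 (cv2) and the standard library are available. Lean on these libraries where they do the work, as an engineer would, in place of code of your own. Each camera call takes 0.05 s, during which the arm holds its last target. There are 200 camera calls.

## Task

Take the tall sample tube from the tube block and stand it right down in the well of the tube reader's parked carriage. Then push the carriage by its upright handle out of its stiff parking catch and along the rail into the reader head until it comes up against the sprung end stop hidden inside; meet the stop gently, neither striking it nor forcing it, and leave the carriage resting against it with the tube standing in the well. Leave the two short tubes where they are.

Things in the scene. Friction and masses are not known exactly. Their poses are not given: they have to be found in the camera images.
- tube_tall: the sample: closed screw-cap tube, 104 mm tall, body 18 mm in diameter, cap 21 mm in diameter on the top 16 mm, about 20 g. Origin at the centre of its bottom end, z up along the tube. It stands in one of the three holes of the tube block; told from the others by its height only.
- tube_short_a: a short screw-cap tube in the tube block, 80 mm tall, otherwise like the tall one; origin at the centre of its bottom end. To be left alone.
- tube_short_b: a second short screw-cap tube, 80 mm tall, in the tube block; origin at the centre of its bottom end. To be left alone.
- rack: white tube block fixed to the bench, 139 x 50 x 48 mm; origin at the centre of its underside, x along its row of three holes (42 mm apart, 21 mm in diameter, 38 mm deep; tubes stand with their bottom 10 mm above the origin). Which hole holds the tall tube varies.
- base: aluminium base plate of the tube reader, fixed to the bench, 360 x 100 mm, upper face 16 mm above the bench, a steel guide rail 18 mm wide along its middle (top 25 mm). Origin: middle of its underside; x runs along the rail towards and into the reader head, the way the carriage is pushed; y across the rail, z up.
- carriage: carriage, slides along the base's x only; axes as the base. Origin at bench level below the well's axis, parked at x = -30 mm in the base's frame. Grey well block in front 48 x 48 mm, top 62 mm, front face 24 mm ahead of the origin; a flat tongue leads back to the handle. Past the catch it runs with a steady drag of about 3 N and stays where it is left.
- well (a point): centre of the floor of the carriage's round well, 30 mm above the bench, where the tube's bottom end comes to stand; the well is 21.5 mm in diameter with a 3 mm chamfer at the mouth, 32 mm deep, its mouth 62 mm above the bench.
- handle (a point): middle of the black grip of the carriage's upright handle, 85 mm above the bench, 110 mm behind the well's axis; a flat post 24 to 26 mm wide across the rail, 12 to 14 mm thick along it, top 99 mm. Parked, a spring-ball catch holds the carriage: pushed slowly it yields only at about 9 to 15 N along the rail, lets go suddenly and is past within 15 mm.
- head: white hollow reader head fixed on the base over the rail, 105 mm long, 100 wide, top 154; tunnel 62 mm wide, 142 high, open in front. Origin on the rail axis at bench level in its front plane; axes as base. Hidden end stop in the rail inside: damped spring, halts the well block's front 45 to 75 mm behind the head's front (varies), yields 2 N/mm for 5 mm, then solid; keep its load under 15 N.
There are look-alikes about, which are no part of the job. What is shaped like the tube_tall but blue is not meant.

How it is judged:
By the outcome, as a careful person would: the job done as asked, in the order asked, and still so for the second after the job is handed in, with the robot touching nothing.
It also fails if it takes over 72 s, if anything falls off the work surface, if the arm or the gripper's body presses on something with over 40 N, if the wrist force passes 120 N, or if a joint passes its speed limit or range.

## Working session

There is one attempt and no reset: what is moved stays moved. The work goes in short steps, Python scripts to look and compute and a tool call to move; the robot and the scene stay as the last step left them, time stands still between calls to the robot, and variables do not carry over. Pictures are saved under pics/ and viewed, at most 10 in all, crops included, and the job is handed in when it is done.

Besides the shell and the picture viewer there is one more tool, called after "Call:" by a JSON object that holds its "fn" and its "kwargs", one argument or row to a line. carry_out: Moves the arm, as the interface text tells. Its arguments: {"type":"object","properties":{"series":{"type":"array","items":{"type":"array"}},"newtons":{"type":"number"}},"required":["series"]}

```bash
mkdir -p pics; cat > h.py <<'E'
import numpy as np, cv2
from workcell import readout, viewer, ctrl
def cap(n):
    c=viewer.capture(n); np.savez(f'{n}.npz',**c); return c
def rays(c,uv):
    K=np.array(c["intrinsics"],float); uv=np.asarray(uv,float).reshape(-1,1,2)
    p=cv2.undistortPoints(uv,K,np.array([float(c["k1"]),0,0,0,0])).reshape(-1,2)
    return np.c_[p[:,0],-p[:,1],-np.ones(len(p))]
def R(c):
    o=np.array(c["orientation"],float)
    if o.shape==(3,3): return o
    from scipy.spatial.transform import Rotation as S
    return S.from_euler('xyz',o).as_matrix() if o.size==3 else S.from_quat(o).as_matrix()
def plane(c,uv,z):
    d=rays(c,uv)@R(c).T; o=np.array(c["origin"],float)
    return o+d*((z-o[2])/d[:,2])[:,None]
def cloud(c):
    v,u=np.mgrid[0:480,0:640]; z=c["z_map"]
    P=rays(c,np.c_[u.ravel(),v.ravel()])*z.reshape(-1,1)
    P=P@R(c).T+np.array(c["origin"]); P[z.ravel()==0]=np.nan
    return P.reshape(480,640,3)
E
python3 - <<'E'
from h import *
for n in("scene","top"):
    c=cap(n); cv2.imwrite(f'pics/{n}0.png',c["frame"][:,:,::-1]); print(n,c["origin"],c["orientation"],c["k1"],c["intrinsics"])
print(readout.sense())
E
```

```text
scene [ 0.02166475 -0.51618014  0.75594007] [ 0.7895589   0.02038477 -0.92781235] -0.01165160595566441 [[611.08848737   0.         324.80841528]
 [  0.         611.08848737 242.05117274]
 [  0.           0.           1.        ]]
top [ 0.42313851 -0.10235453  0.94182103] [ 0.13753531  0.02263297 -1.57157337] -0.0789144588484312 [[503.87999733   0.         314.74818249]
 [  0.         503.87999733 238.10132505]
 [  0.           0.           1.        ]]
{'clock': 0.1, 'joint_pos': array([-1.44062228,  0.43514247,  0.02496161,  1.57400633, -0.01157166,
        1.13398933, -0.07507227]), 'joint_vel': array([-0.00079876, -0.00177405,  0.00172121, -0.00159292,  0.00038468,
       -0.00069551,  0.00064818]), 'tau': array([ 2.64660339e-03, -6.69120741e+01,  9.87702124e-01, -3.15143716e+01,
       -6.05011219e-02,  3.74969118e-02,  7.01020076e-05]), 'tool_pos': array([0.14412229, 0.60768768, 0.22602996]), 'tcp_rot': array([-3.14019938e+00,  1.48066649e-04,  2.90879991e+00]), 'wrist_force': array([-0.19971804,  0.45721594,  0.64203747]), 'ft_torque': array([ 0.03918632,  0.03675812, -0.00667669]), 'finger_force': 0.0, 'gripper_width': 0.09198701153776863}
```

View pics/scene0.png

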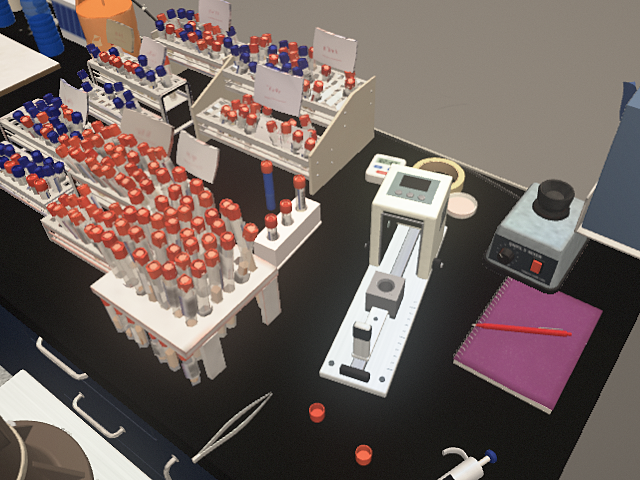

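View pics/top0.png

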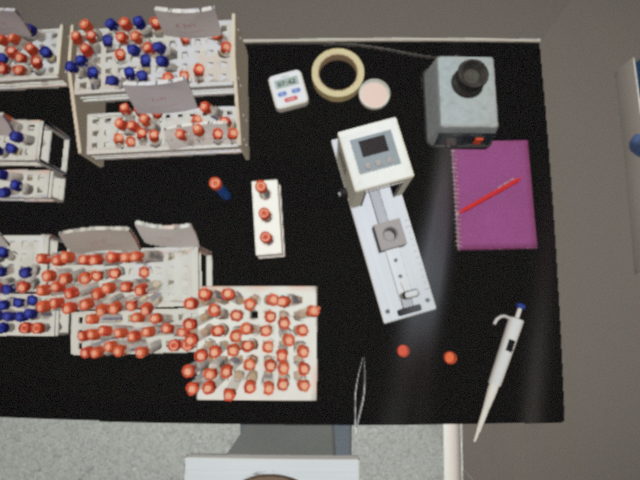

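The scene shows the white tube block with three red caps, at scene px (271,220), (286,206) and (300,182). The blue look-alike stands at (268,185). The carriage well is at (385,287), the handle at (362,338) and the head at (410,205). The tall tube is probably the far one: scene (300,182), top (262,187). I'll measure and confirm that in a crop.

```bash
python3 - <<'E'
from h import *
T=dict(np.load('top.npz'));S=dict(np.load('scene.npz'))
img=S["frame"][140:270,220:350,::-1]; cv2.imwrite('pics/crop.png',cv2.resize(img,(640,640)[:2],interpolation=3)[:600])
np.set_printoptions(precision=4,suppress=True)
PT=cloud(T);PS=cloud(S)
def caps(c,P,box):
    x0,y0,x1,y1=box; h=cv2.cvtColor(c["frame"],cv2.COLOR_RGB2HSV)
    m=((h[...,0]<12)|(h[...,0]>170))&(h[...,1]>120)&(h[...,2]>90)
    M=np.zeros_like(m);M[y0:y1,x0:x1]=m[y0:y1,x0:x1]
    n,l,st,ce=cv2.connectedComponentsWithStats(M.astype(np.uint8))
    for i in range(1,n):
        if st[i,4]<15: continue
        p=P[l==i]; zt=np.nanpercentile(p[:,2],90); q=p[p[:,2]>zt-.006]
        print(ce[i],st[i],'ztop',zt,'mean top',np.nanmean(q,0),'bbox mid',(np.nanmin(q,0)+np.nanmax(q,0))/2)
print('top');caps(T,PT,(250,175,290,262));print('scene');caps(S,PS,(255,160,318,240))
def rect(P,zlo,zhi,xl,yl,name):
    m=(P[...,2]>zlo)&(P[...,2]<zhi)&(P[...,0]>xl[0])&(P[...,0]<xl[1])&(P[...,1]>yl[0])&(P[...,1]<yl[1])
    q=P[m]; r=cv2.minAreaRect((q[:,:2]*1000).astype(np.float32)); print(name,len(q),r,'z',np.median(q[:,2]))
for uv in [(262,187),(264,213),(266,237),(255,200),(390,235),(409,294),(411,310),(375,150),(428,305),(360,190),(300,340)]: print(uv,PT[uv[1],uv[0]])
a=PT[240,250];w=PT[235,390];hd=PT[150,375];h0=PT[294,409]
B=lambda p,r:((p[0]-r,p[0]+r),(p[1]-r,p[1]+r))
b=PT[213,264]
for P,n in((PT,'T'),(PS,'S')):
    rect(P,.043,.053,*B(b,.1),'rack '+n)
    rect(P,.057,.067,*B(w,.045),'well '+n)
    rect(P,.149,.160,*B(hd,.12),'head '+n)
    rect(P,.090,.104,*B(h0,.05),'handle '+n)
    rect(P,.012,.020,*B(w,.25),'base '+n)
q=PT[280:405,185:320].reshape(-1,3); print('big rack z pct',np.nanpercentile(q,[50,90,99],axis=0))
E
```

```text
top
[261.0814 185.9651] [257 179  10  14  86] ztop 0.11377576521807053 mean top [0.627  0.0075 0.1114] bbox mid [0.628  0.0076 0.1118]
[265.0294 213.9853] [261 209   9  11  68] ztop 0.09004329896743436 mean top [0.5846 0.0032 0.0877] bbox mid [0.5845 0.003  0.0883]
[265.9322 237.4746] [261 233  10  10  59] ztop 0.09033124578249098 mean top [0.5432 0.0009 0.0878] bbox mid [0.5429 0.0014 0.0886]
scene
[266.2662 166.4245] [261 160  12  14 139] ztop 0.10377281310005153 mean top [0.6358 0.0895 0.1018] bbox mid [0.6363 0.09   0.1018]
[298.9613 181.3677] [293 175  13  14 155] ztop 0.11366547401943752 mean top [0.6271 0.0086 0.1117] bbox mid [0.6278 0.0093 0.1116]
[285.4167 205.8526] [280 199  12  15 156] ztop 0.08978576061863794 mean top [0.5854 0.0056 0.0877] bbox mid [0.5856 0.0063 0.0887]
[270.4472 220.2919] [264 213  13  16 161] ztop 0.08981938545894697 mean top [0.5436 0.0027 0.0878] bbox mid [0.5438 0.0027 0.0881]
[256.0303 230.7879] [255 225   4  13  33] ztop 0.2085320858455451 mean top [ 0.4229 -0.0892  0.207 ] bbox mid [ 0.4229 -0.088   0.2062]
(262, 187) [0.6258 0.0057 0.1117]
(26
[... 1112 characters left out ...]
109.6036376953125), 4.247071743011475) z 0.04750745283442215
well S 730 ((551.3087158203125, -214.7441864013672), (51.631980895996094, 48.55059051513672), 14.873394012451172) z 0.06145050840642019
head S 2994 ((668.9669189453125, -182.51052856445312), (110.50296783447266, 99.93537139892578), 15.777203559875488) z 0.15395916872937299
handle S 185 ((445.0674133300781, -243.8943634033203), (14.02150821685791, 25.759653091430664), 15.893047332763672) z 0.09688587713814156
base S 11899 ((554.3838500976562, -222.76673889160156), (499.63323974609375, 492.6711730957031), 0.050774138420820236) z 0.0146240825102818
big rack z pct [[0.3701 0.0132 0.1225]
 [0.4483 0.0944 0.2091]
 [0.4729 0.15   0.2168]]
```

View pics/crop.png

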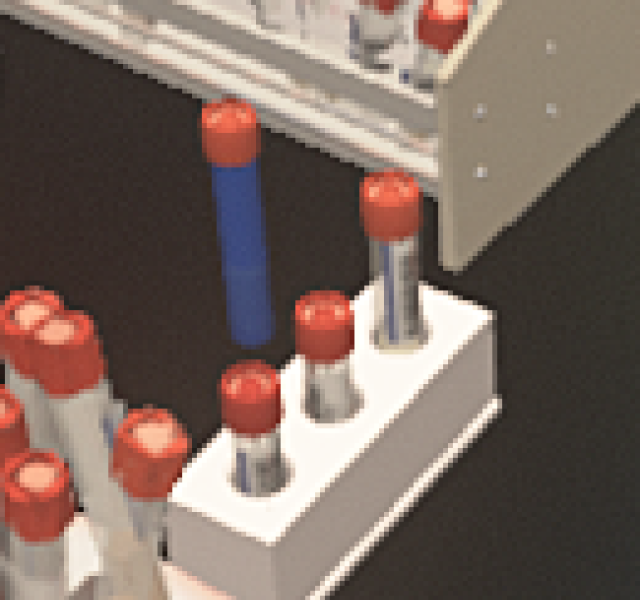

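The crop confirms the order. The far red-capped clear tube (scene 299,181; top 261,186) stands at z≈0.114, and the two near ones (285,206 and 270,220) only reach 0.090. The blue-bodied one at (266,166) isn't meant. I'll check obstacle heights along the way before moving.

```bash
python3 - <<'E'
from h import *
np.set_printoptions(precision=3,suppress=True)
P=np.vstack([cloud(dict(np.load(n+'.npz'))).reshape(-1,3) for n in('top','scene')])
P=P[np.isfinite(P[:,0])]
for a,b,r in(((.144,.608),(.627,.008),.13),((.627,.008),(.5515,-.2148),.13)):
    a=np.array(a);b=np.array(b);t=np.clip((P[:,:2]-a)@(b-a)/((b-a)@(b-a)),0,1)
    d=np.linalg.norm(P[:,:2]-a-t[:,None]*(b-a),axis=1)
    for k in np.arange(0,1,.2):
        q=P[(d<r)&(t>=k)&(t<=k+.2)]; print(k,len(q),q[np.argmax(q[:,2])] if len(q) else '')
q=P[(abs(P[:,0]-.627)<.09)&(abs(P[:,1]-.008)<.13)&(P[:,2]>.118)];print('near tube high',len(q),q.min(0) if len(q) else '',q.max(0) if len(q) else '')
E
```

```text
0.0 1864 [0.232 0.499 0.004]
0.2 15886 [0.418 0.473 0.093]
0.4 21191 [0.504 0.31  0.171]
0.6000000000000001 19834 [0.447 0.068 0.222]
0.8 32204 [0.438 0.047 0.215]
0.0 19062 [0.552 0.107 0.177]
0.2 5971 [ 0.518 -0.013  0.051]
0.4 7063 [ 0.675 -0.156  0.158]
0.6000000000000001 9636 [ 0.653 -0.17   0.159]
0.8 26293 [ 0.676 -0.213  0.158]
near tube high 635 [ 0.537 -0.122  0.118] [0.717 0.138 0.182]
```

Call:
{"fn": "carry_out", "kwargs": {
  "series": [
    [91.8,[0,0,2],[0,0,0]],
    [91.8,[0,0,4],[0,0,0]],
    [91.8,[0,0,6],[0,0,0]],
    [91.8,[0,0,6],[0,0,1]],
    [91.8,[0,0,6],[0,0,2]],
    [91.8,[0,0,6],[0,0,3]],
    [91.8,[0,0,6],[0,0,3.56]]
  ]
}}

```text
clock: 0.8
tool_pos: [0.1442, 0.6079, 0.3763]
tcp_rot: [-3.141, -0.0, -2.872]
wrist_force: [-0.3, 0.0, -0.4]
gripper_width: 0.0917
finger_force: 0.0
```

Call:
{"fn": "carry_out", "kwargs": {
  "series": [
    [60,[19.3,-24,0],[0,0,-1.8]],
    [60,[19.3,-24,0],[0,0,-1.8]],
    [60,[19.3,-24,0],[0,0,-1.8]],
    [60,[19.3,-24,0],[0,0,-1.8]],
    [60,[19.3,-24,0],[0,0,-1.8]],
    [60,[19.3,-24,0],[0,0,-1.8]],
    [60,[19.3,-24,0],[0,0,-1.8]],
    [60,[19.3,-24,0],[0,0,-1.8]],
    [60,[19.3,-24,0],[0,0,-1.8]],
    [60,[19.3,-24,0],[0,0,-1.8]],
    [60,[19.3,-24,0],[0,0,-1.8]],
    [60,[19.3,-24,0],[0,0,-1.8]],
    [60,[19.3,-24,0],[0,0,-1.8]],
    [60,[19.3,-24,0],[0,0,-1.8]],
    [60,[19.3,-24,0],[0,0,-1.8]],
    [60,[19.3,-24,0],[0,0,-1.8]],
    [60,[19.3,-24,0],[0,0,-1.8]],
    [60,[19.3,-24,0],[0,0,-1.8]]
  ]
}}

```text
clock: 2.6
tool_pos: [0.6264, 0.0083, 0.3761]
tcp_rot: [3.141, -0.001, -3.129]
wrist_force: [0.5, 1.7, 0.2]
gripper_width: 0.0601
finger_force: 0.0
```

```bash
python3 - <<'E'
from h import *
np.set_printoptions(precision=4,suppress=True)
s=readout.sense();print(s["clock"],s["tool_pos"],np.degrees(s["tcp_rot"]))
P=np.vstack([cloud(dict(np.load(n+'.npz'))).reshape(-1,3) for n in('top','scene')])
P=P[np.isfinite(P[:,0])&(P[:,2]>.122)]
for yaw in(90,95,105):
    a=np.radians(yaw);d=P[:,:2]-[.627,.008];l=d@[np.cos(a),np.sin(a)];w=d@[np.sin(a),-np.cos(a)]
    m=(abs(l)<.105)&(abs(w)<.048);print(yaw,m.sum(),P[m][:3])
c=cap('wrist');cv2.imwrite('pics/w1.png',c["frame"][:,:,::-1])
P=cloud(c);h=cv2.cvtColor(c["frame"],cv2.COLOR_RGB2HSV)
m=((h[...,0]<12)|(h[...,0]>170))&(h[...,1]>120)&(h[...,2]>60)
n,l,st,ce=cv2.connectedComponentsWithStats(m.astype(np.uint8))
for i in range(1,n):
    if st[i,4]<100: continue
    p=P[l==i]; zt=np.nanpercentile(p[:,2],90);q=p[p[:,2]>zt-.005]
    if .5<q[:,0].mean()<.68 and abs(q[:,1].mean())<.12: print(ce[i],zt,q.mean(0),(q.min(0)+q.max(0))/2,np.ptp(q,0))
E
```

```text
2.6 [0.6264 0.0083 0.3761] [ 179.9856   -0.0762 -179.2944]
90 0 []
95 0 []
105 0 []
[314.9217 134.7349] 0.09160923096364587 [0.5437 0.0035 0.0896] [0.5434 0.0037 0.0897] [0.0181 0.0175 0.0062]
[316.9937 168.2264] 0.09147098065033905 [0.585  0.0067 0.0896] [0.5852 0.0067 0.0895] [0.019 0.018 0.006]
[318.933  203.2626] 0.11560783872247599 [0.6266 0.0095 0.1138] [0.6269 0.0097 0.1138] [0.0199 0.0176 0.0062]
[380.7202 209.6284] 0.10551610114971555 [0.6352 0.09   0.1037] [0.635  0.0904 0.1038] [0.0195 0.0194 0.0064]
```

Call:
{"fn": "carry_out", "kwargs": {
  "newtons": 15,
  "series": [
    [46,[0.02,0.03,-1.5],[0,0,0]],
    [46,[0.02,0.03,-3],[0,0,0]],
    [46,[0.02,0.03,-4.5],[0,0,0]],
    [46,[0.02,0.03,-6],[0,0,0]],
    [46,[0.02,0.03,-7.5],[0,0,0]],
    [46,[0.02,0.03,-8.5],[0,0,0]],
    [46,[0.02,0.03,-9.5],[0,0,0]],
    [46,[0.02,0.03,-10.4],[0,0,0]],
    [46,[0.02,0.03,-11.2],[0,0,0]],
    [46,[0.02,0.03,-11.8],[0,0,0]],
    [46,[0.02,0.03,-12.3],[0,0,0]],
    [46,[0.02,0.03,-12.3],[0,0,0]]
  ]
}}

```text
clock: 3.85
tool_pos: [0.6261, 0.0098, 0.068]
tcp_rot: [3.141, -0.002, -3.128]
wrist_force: [-1.1, -0.3, 0.6]
gripper_width: 0.0462
finger_force: 0.0
```

Call:
{"fn": "carry_out", "kwargs": {
  "newtons": 15,
  "series": [
    [10,[0,0,0],[0,0,0]],
    [10,[0,0,0],[0,0,0]],
    [10,[0,0,0],[0,0,0]],
    [10,[0,0,0],[0,0,0]],
    [10,[0,0,0],[0,0,0]],
    [10,[0,0,0],[0,0,0]],
    [10,[0,0,0],[0,0,0]],
    [10,[0,0,0],[0,0,0]]
  ]
}}

```text
clock: 4.65
tool_pos: [0.6278, 0.009, 0.0698]
tcp_rot: [3.141, 0.001, -3.129]
wrist_force: [-0.4, -0.2, 6.5]
gripper_width: 0.0202
finger_force: 15.0
```

The width of 20.2 mm and the upward force suggest the pads are catching the cap's edge, so I'll regrip about 10 mm lower.

Call:
{"fn": "carry_out", "kwargs": {
  "newtons": 15,
  "series": [
    [40,[0,0,0],[0,0,0]],
    [40,[0,0,0],[0,0,0]],
    [40,[0,0,0],[0,0,0]],
    [40,[0,0,-0.2],[0,0,0]],
    [40,[0,0,-0.4],[0,0,0]],
    [40,[0,0,-0.4],[0,0,0]],
    [10,[0,0,-0.4],[0,0,0]],
    [10,[0,0,-0.4],[0,0,0]],
    [10,[0,0,-0.4],[0,0,0]],
    [10,[0,0,-0.4],[0,0,0]],
    [10,[0,0,-0.4],[0,0,0]],
    [10,[0,0,-0.4],[0,0,0]],
    [10,[0,0,-0.4],[0,0,0]]
  ]
}}

```text
clock: 5.95
tool_pos: [0.6273, 0.0089, 0.0594]
tcp_rot: [3.142, 0.0, -3.129]
wrist_force: [0.2, -0.6, 1.3]
gripper_width: 0.0197
finger_force: 15.0
```

```bash
python3 - <<'E'
from h import *
c=cap('scene');cv2.imwrite('pics/c2.png',cv2.resize(c["frame"][130:260,210:370,::-1],(800,650))[:600])
E
```

```text
(no output)
```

View pics/c2.png

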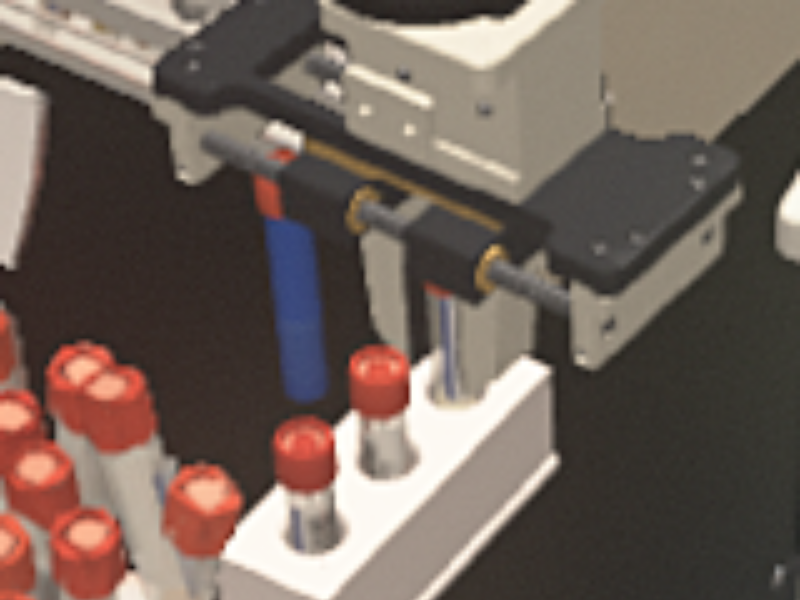

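The picture shows the fingers straddling the tall tube (455,340) just below its cap, with the short tubes and the blue one untouched. Lifting.

Call:
{"fn": "carry_out", "kwargs": {
  "series": [
    [10,[0,0,0.3],[0,0,0]],
    [10,[0,0,0.8],[0,0,0]],
    [10,[0,0,1.5],[0,0,0]],
    [10,[0,0,2.5],[0,0,0]],
    [10,[0,0,3.5],[0,0,0]],
    [10,[0,0,4.5],[0,0,0]],
    [10,[0,0,5.6],[0,0,0]],
    [10,[0,0,5.6],[0,0,0]],
    [10,[0,0,5.6],[0,0,0]]
  ]
}}

```text
clock: 6.9
tool_pos: [0.6276, 0.0089, 0.2006]
tcp_rot: [3.141, 0.002, -3.129]
wrist_force: [-0.5, 0.2, -1.6]
gripper_width: 0.02
finger_force: 15.0
```

```bash
python3 - <<'E'
from h import *
np.set_printoptions(precision=4,suppress=True)
s=readout.sense();print(s["tool_pos"],s["gripper_width"],s["wrist_force"])
c=cap('scene');cv2.imwrite('pics/c3.png',cv2.resize(c["frame"][90:250,230:390,::-1],(600,600)))
E
```

```text
[0.6276 0.0089 0.2006] 0.020026972134349768 [-0.4785  0.2485 -1.5826]
```

View pics/c3.png

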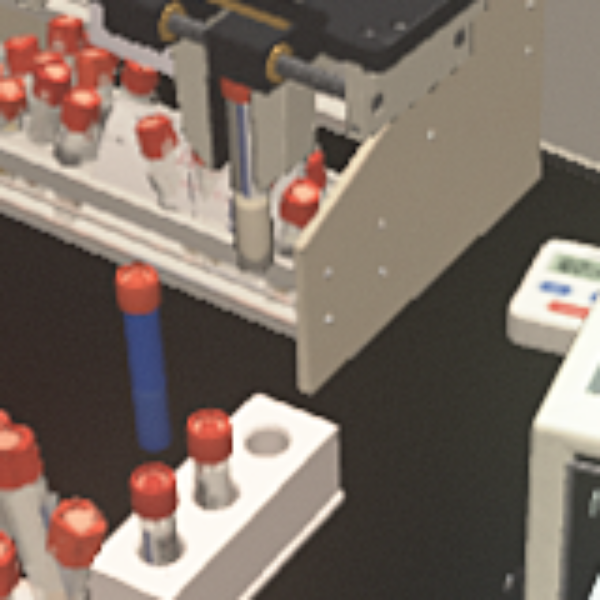

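Picture: the tall tube is out of its hole and upright between the fingers (245,180), and the other tubes haven't moved. Next is the well.

Call:
{"fn": "carry_out", "kwargs": {
  "series": [
    [10,[-0.5,-1.4,0],[0,0,0.3]],
    [10,[-1,-2.9,0],[0,0,0.6]],
    [10,[-1.5,-4.4,0],[0,0,0.9]],
    [10,[-2,-5.9,0],[0,0,1.2]],
    [10,[-2.5,-7.4,0],[0,0,1.5]],
    [10,[-3.04,-8.95,0],[0,0,1.81]],
    [10,[-3.04,-8.95,0],[0,0,1.81]],
    [10,[-3.04,-8.95,0],[0,0,1.81]],
    [10,[-3.04,-8.95,0],[0,0,1.81]],
    [10,[-3.04,-8.95,0],[0,0,1.81]]
  ]
}}

```text
clock: 7.95
tool_pos: [0.5517, -0.2131, 0.1987]
tcp_rot: [3.141, -0.0, -2.874]
wrist_force: [-0.8, 0.6, -0.4]
gripper_width: 0.0199
finger_force: 15.0
```

```bash
python3 - <<'E'
from h import *
np.set_printoptions(precision=4,suppress=True)
s=readout.sense();print(s["tool_pos"],np.degrees(s["tcp_rot"]),s["gripper_width"],s["wrist_force"])
c=cap('wrist');cv2.imwrite('pics/w4.png',c["frame"][:,:,::-1]);P=cloud(c)
for n in('wrist','top','scene'):
    P=cloud(cap(n))
    d=np.linalg.norm(P[...,:2]-[.5515,-.2148],axis=-1)
    m=(d<.05)&(P[...,2]>.056)&(P[...,2]<.067)
    if m.sum()>50:
        q=P[m];print(n,m.sum(),q[:,2].mean(),cv2.minAreaRect((q[:,:2]*1000).astype(np.float32)))
    # tube in hand
    m=(d<.0125)&(P[...,2]>.14)&(P[...,2]<.215);q=P[m];print('tube',len(q),[ (round(z,3),q[abs(q[:,2]-z)<.006].mean(0)) for z in (.155,.17) if (abs(q[:,2]-z)<.006).any()], q[:,2].min() if len(q) else'')
E
```

```text
[ 0.5517 -0.2131  0.1987] [ 179.9421   -0.0276 -164.6516] 0.01985330376798144 [-0.8031  0.6357 -0.3617]
wrist 2443 0.06271203435676236 ((550.6702270507812, -214.8744659423828), (48.16495132446289, 48.0234375), 15.293830871582031)
tube 1434 [(0.155, array([ 0.5449, -0.2142,  0.1563])), (0.17, array([ 0.545 , -0.2146,  0.1701]))] 0.15083515486380777
tube 0 [] 
scene 754 0.0610795305030215 ((552.56103515625, -213.97315979003906), (51.8904914855957, 48.6988525390625), 15.480401992797852)
tube 439 [(0.155, array([ 0.5472, -0.2157,  0.1554])), (0.17, array([ 0.5473, -0.216 ,  0.1697]))] 0.14914311801558422
```

View pics/w4.png

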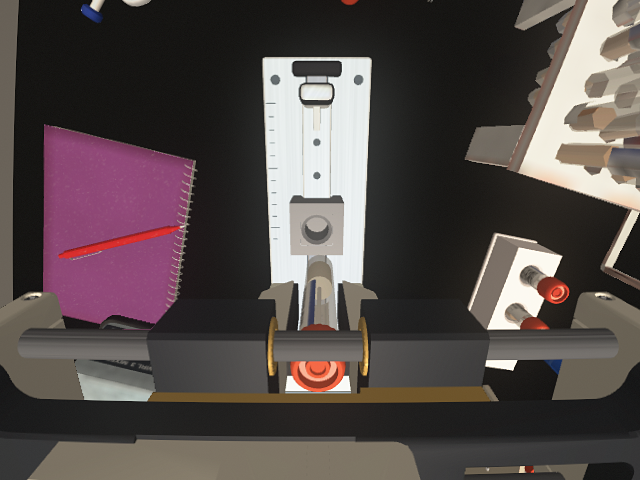

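In the wrist view, the held tube hangs vertical (318,290) in front of the well (317,229). Comparing tube axis with well in the wrist and scene views, I need about -1 mm in x and -2 mm in y.

Call:
{"fn": "carry_out", "kwargs": {
  "series": [
    [10,[-0.04,-0.07,-0.5],[0,0,0]],
    [10,[-0.04,-0.07,-1.2],[0,0,0]],
    [10,[-0.04,-0.07,-1.9],[0,0,0]],
    [10,[-0.04,-0.07,-2.6],[0,0,0]],
    [10,[-0.04,-0.07,-3.1],[0,0,0]],
    [10,[-0.04,-0.07,-3.2],[0,0,0]],
    [10,[-0.04,-0.07,-3.2],[0,0,0]],
    [10,[-0.04,-0.07,-3.2],[0,0,0]]
  ]
}}

```text
clock: 8.95
tool_pos: [0.5506, -0.2169, 0.1198]
tcp_rot: [-3.141, 0.001, -2.876]
wrist_force: [-0.6, -0.6, 0.4]
gripper_width: 0.0197
finger_force: 15.0
```

```bash
python3 - <<'E'
from h import *
np.set_printoptions(precision=4,suppress=True)
for i in range(3):
    s=readout.sense();print(s["tool_pos"],s["wrist_force"])
    c=cap('wrist')
P=cloud(c);d=np.linalg.norm(P[...,:2]-[.5515,-.2148],axis=-1)
m=(d<.05)&(P[...,2]>.058)&(P[...,2]<.065);q=P[m];print(cv2.minAreaRect((q[:,:2]*1000).astype(np.float32)))
m=(d<.0125)&(P[...,2]>.07)&(P[...,2]<.1);q=P[m];print(len(q),q[:,2].min(),q.mean(0), q.mean(0)[:2]+.00707*np.array([.965,.263]))
E
```

```text
[ 0.5506 -0.2169  0.1198] [-0.5759 -0.6167  0.3505]
[ 0.5508 -0.2169  0.12  ] [-0.3858 -0.3391 -0.0438]
[ 0.5507 -0.2168  0.12  ] [ 0.2413 -0.9137 -0.0438]
((550.8145751953125, -214.71798706054688), (48.590667724609375, 48.2299690246582), 15.175410270690918)
424 0.07174558207886236 [ 0.5441 -0.218   0.0871] [ 0.5509 -0.2162]
```

Call:
{"fn": "carry_out", "kwargs": {
  "series": [
    [10,[0,0.06,-0.1],[0,0,0]],
    [10,[0,0.06,-0.2],[0,0,0]],
    [10,[0,0.06,-0.35],[0,0,0]],
    [10,[0,0.06,-0.5],[0,0,0]],
    [10,[0,0.06,-0.65],[0,0,0]],
    [10,[0,0.06,-0.8],[0,0,0]],
    [10,[0,0.06,-0.8],[0,0,0]]
  ]
}}

```text
clock: 9.8
tool_pos: [0.5498, -0.215, 0.0985]
tcp_rot: [3.141, -0.001, -2.876]
wrist_force: [-0.8, -0.3, -0.1]
gripper_width: 0.0198
finger_force: 15.0
```

Call:
{"fn": "carry_out", "kwargs": {
  "series": [
    [10,[0,0,-0.15],[0,0,0]],
    [10,[0,0,-0.3],[0,0,0]],
    [10,[0,0,-0.45],[0,0,0]],
    [10,[0,0,-0.58],[0,0,0]],
    [10,[0,0,-0.66],[0,0,0]],
    [10,[0,0,-0.72],[0,0,0]],
    [10,[0,0,-0.72],[0,0,0]]
  ]
}}

```text
clock: 10.5
tool_pos: [0.5501, -0.2151, 0.081]
tcp_rot: [3.141, -0.0, -2.876]
wrist_force: [0.3, -0.0, -0.4]
gripper_width: 0.02
finger_force: 15.0
```

Call:
{"fn": "carry_out", "kwargs": {
  "series": [
    [10,[0,0,-0.04],[0,0,0]],
    [10,[0,0,-0.04],[0,0,0]],
    [46,[0,0,-0.04],[0,0,0]],
    [46,[0,0,-0.04],[0,0,0]],
    [46,[0,0,-0.04],[0,0,0]],
    [46,[0,0,-0.04],[0,0,0]],
    [46,[0,0,0.3],[0,0,0]],
    [46,[0,0,1],[0,0,0]],
    [46,[0,0,2],[0,0,0]],
    [46,[0,0,3.5],[0,0,0]],
    [46,[0,0,5],[0,0,0]],
    [46,[0,0,5],[0,0,0]],
    [46,[0,0,5],[0,0,0]]
  ]
}}

```text
clock: 11.8
tool_pos: [0.5507, -0.2153, 0.2076]
tcp_rot: [-3.141, 0.002, -2.876]
wrist_force: [-0.2, 0.5, 0.2]
gripper_width: 0.0459
finger_force: 0.0
```

```bash
python3 - <<'E'
from h import *
np.set_printoptions(precision=4,suppress=True)
s=readout.sense();print(s["tool_pos"],np.degrees(s["tcp_rot"]),s["wrist_force"])
for n in('wrist','scene'):
    c=cap(n);P=cloud(c);d=np.linalg.norm(P[...,:2]-[.551,-.215],axis=-1)
    q=P[(d<.03)&(P[...,2]>.1)&(P[...,2]<.15)];print(n,len(q),np.nanpercentile(q[:,2],95) if len(q) else '',q.mean(0))
    h=np.linalg.norm(P[...,:2]-[.446,-.244],axis=-1);m=(h<.04)&(P[...,2]>.09)&(P[...,2]<.105)
    if m.sum()>20: print('handle',m.sum(),cv2.minAreaRect((P[m][:,:2]*1000).astype(np.float32)))
c=dict(np.load('scene.npz'));cv2.imwrite('pics/c5.png',cv2.resize(c["frame"][160:400,280:520,::-1],(600,600)))
E
```

```text
[ 0.5507 -0.2153  0.2076] [-179.9417    0.1297 -164.7807] [-0.2186  0.4897  0.1822]
wrist 796 0.13547623347978877 [ 0.5478 -0.2151  0.1297]
handle 662 ((445.28106689453125, -243.78138732910156), (13.599103927612305, 24.44678497314453), 15.976015090942383)
scene 302 0.13447459715514357 [ 0.5475 -0.2161  0.1229]
handle 182 ((444.64556884765625, -243.63555908203125), (13.701040267944336, 25.806486129760742), 15.4530611038208)
```

View pics/c5.png

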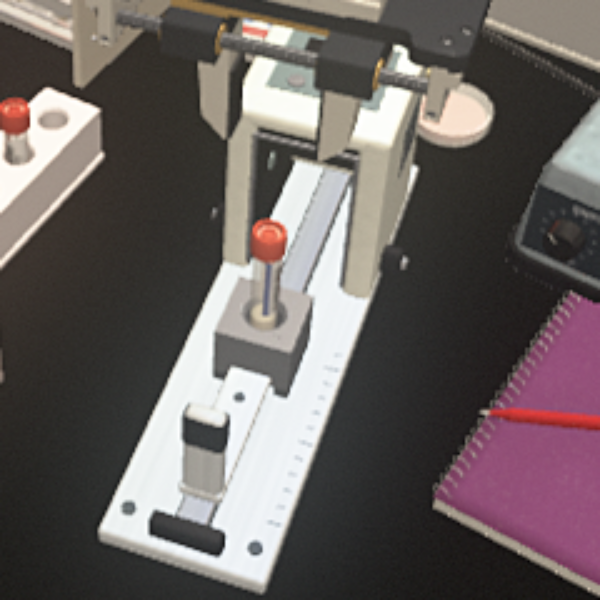

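The tube is seated (top at z=0.1345). In the picture it stands upright at (268,270) in the well, with the handle at (205,440). I'll grip the handle across the rail so the arm stays in control when the catch lets go.

Call:
{"fn": "carry_out", "kwargs": {
  "newtons": 40,
  "series": [
    [60,[-1,-0.27,0],[0,0,0]],
    [60,[-2.2,-0.6,0],[0,0,0]],
    [60,[-3.4,-0.92,0],[0,0,0]],
    [60,[-4.24,-1.14,0],[0,0,0]],
    [60,[-4.24,-1.14,0],[0,0,0]],
    [60,[-4.24,-1.14,-1.2],[0,0,0]],
    [60,[-4.24,-1.14,-2.4],[0,0,0]],
    [60,[-4.24,-1.14,-3.4],[0,0,0]],
    [60,[-4.24,-1.14,-4.4],[0,0,0]],
    [60,[-4.24,-1.14,-5.2],[0,0,0]],
    [60,[-4.24,-1.14,-5.66],[0,0,0]],
    [60,[-4.24,-1.14,-5.66],[0,0,0]],
    [60,[-4.24,-1.14,-5.66],[0,0,0]]
  ]
}}

```text
clock: 13.2
tool_pos: [0.4445, -0.2436, 0.0649]
tcp_rot: [3.141, -0.0, -2.876]
wrist_force: [0.2, 0.3, 0.8]
gripper_width: 0.0599
finger_force: 0.0
```

Call:
{"fn": "carry_out", "kwargs": {
  "newtons": 40,
  "series": [
    [15,[0,0,0],[0,0,0]],
    [15,[0,0,0],[0,0,0]],
    [15,[0,0,0],[0,0,0]],
    [15,[0,0,0],[0,0,0]],
    [15,[0,0,0],[0,0,0]],
    [15,[0,0,0],[0,0,0]],
    [15,[0,0,0],[0,0,0]],
    [15,[0,0,0],[0,0,0]]
  ]
}}

```text
clock: 14.0
tool_pos: [0.4443, -0.2436, 0.0649]
tcp_rot: [-3.142, 0.0, -2.876]
wrist_force: [-1.1, 0.8, 4.8]
gripper_width: 0.0237
finger_force: 40.0
```

Call:
{"fn": "carry_out", "kwargs": {
  "series": [
    [15,[0.039,0.0105,0],[0,0,0]],
    [15,[0.077,0.021,0],[0,0,0]],
    [15,[0.116,0.0315,0],[0,0,0]],
    [15,[0.154,0.042,0],[0,0,0]],
    [15,[0.193,0.0525,0],[0,0,0]],
    [15,[0.232,0.063,0],[0,0,0]]
  ]
}}

```text
clock: 14.6
tool_pos: [0.4465, -0.243, 0.0649]
tcp_rot: [3.14, -0.004, -2.878]
wrist_force: [-15.6, -2.0, 20.5]
gripper_width: 0.0239
finger_force: 40.0
```

Call:
{"fn": "carry_out", "kwargs": {
  "series": [
    [15,[0.02,0.005,0.02],[0,0,0]],
    [15,[0.039,0.0105,0.04],[0,0,0]],
    [15,[0.058,0.016,0.04],[0,0,0]],
    [15,[0.077,0.021,0.04],[0,0,0]]
  ]
}}

```text
clock: 15.0
tool_pos: [0.4473, -0.2427, 0.065]
tcp_rot: [3.14, -0.006, -2.879]
wrist_force: [-11.4, -3.1, 4.8]
gripper_width: 0.0237
finger_force: 40.0
```

Call:
{"fn": "carry_out", "kwargs": {
  "series": [
    [15,[0.039,0.0105,0],[0,0,0]],
    [15,[0.077,0.021,0],[0,0,0]],
    [15,[0.116,0.0315,0],[0,0,0]],
    [15,[0.154,0.042,0],[0,0,0]]
  ]
}}

```text
clock: 15.4
tool_pos: [0.4558, -0.2404, 0.0651]
tcp_rot: [3.142, -0.001, -2.876]
wrist_force: [-0.5, -4.0, -14.1]
gripper_width: 0.0241
finger_force: 40.0
```

Call:
{"fn": "carry_out", "kwargs": {
  "series": [
    [15,[0.077,0.021,-0.03],[0,0,0]],
    [15,[0.193,0.053,-0.03],[0,0,0]],
    [15,[0.309,0.084,-0.03],[0,0,0]],
    [15,[0.425,0.116,-0.03],[0,0,0]],
    [15,[0.54,0.147,-0.03],[0,0,0]],
    [15,[0.656,0.179,-0.03],[0,0,0]],
    [15,[0.772,0.21,-0.03],[0,0,0]],
    [15,[0.888,0.242,-0.03],[0,0,0]],
    [15,[1.004,0.273,-0.03],[0,0,0]],
    [15,[1.12,0.305,-0.03],[0,0,0]],
    [15,[1.235,0.336,-0.03],[0,0,0]],
    [15,[1.351,0.368,-0.03],[0,0,0]],
    [15,[1.467,0.399,-0.03],[0,0,0]],
    [15,[1.544,0.42,-0.03],[0,0,0]],
    [15,[1.544,0.42,-0.03],[0,0,0]]
  ]
}}

```text
clock: 16.9
tool_pos: [0.495, -0.2297, 0.065]
tcp_rot: [-3.141, 0.001, -2.876]
wrist_force: [-0.6, -0.1, -4.8]
gripper_width: 0.024
finger_force: 40.0
```

Call:
{"fn": "carry_out", "kwargs": {
  "series": [
    [15,[0.077,0.021,0],[0,0,0]],
    [15,[0.154,0.042,0],[0,0,0]],
    [15,[0.232,0.063,0],[0,0,0]],
    [15,[0.309,0.084,0],[0,0,0]],
    [15,[0.386,0.105,0],[0,0,0]],
    [15,[0.463,0.126,0],[0,0,0]],
    [15,[0.54,0.147,0],[0,0,0]],
    [15,[0.618,0.168,0],[0,0,0]],
    [15,[0.695,0.189,0],[0,0,0]],
    [15,[0.772,0.21,0],[0,0,0]],
    [15,[0.849,0.231,0],[0,0,0]],
    [15,[0.926,0.252,0],[0,0,0]],
    [15,[1.004,0.273,0],[0,0,0]],
    [15,[1.081,0.294,0],[0,0,0]],
    [15,[1.081,0.294,0],[0,0,0]]
  ]
}}

```text
clock: 18.4
tool_pos: [0.522, -0.2224, 0.065]
tcp_rot: [-3.141, 0.001, -2.876]
wrist_force: [-1.5, 0.9, -1.8]
gripper_width: 0.0236
finger_force: 40.0
```

Call:
{"fn": "carry_out", "kwargs": {
  "series": [
    [15,[0.039,0.0105,0],[0,0,0]],
    [15,[0.077,0.021,0],[0,0,0]],
    [15,[0.116,0.0315,0],[0,0,0]],
    [15,[0.154,0.042,0],[0,0,0]],
    [15,[0.193,0.0525,0],[0,0,0]],
    [15,[0.232,0.063,0],[0,0,0]]
  ]
}}

```text
clock: 19.0
tool_pos: [0.5273, -0.2209, 0.065]
tcp_rot: [3.141, -0.0, -2.876]
wrist_force: [-3.2, 1.1, 0.7]
gripper_width: 0.0238
finger_force: 40.0
```

Call:
{"fn": "carry_out", "kwargs": {
  "series": [
    [15,[0.039,0.0105,0],[0,0,0]],
    [15,[0.077,0.021,0],[0,0,0]],
    [15,[0.116,0.0315,0],[0,0,0]],
    [15,[0.154,0.042,0],[0,0,0]]
  ]
}}

```text
clock: 19.4
tool_pos: [0.5311, -0.2199, 0.065]
tcp_rot: [3.141, -0.0, -2.876]
wrist_force: [-3.2, 1.6, 0.6]
gripper_width: 0.024
finger_force: 40.0
```

Travel is about 90 mm with only the drag showing. I'll continue in 4 mm steps.

Call:
{"fn": "carry_out", "kwargs": {
  "series": [
    [15,[0.039,0.0105,0],[0,0,0]],
    [15,[0.077,0.021,0],[0,0,0]],
    [15,[0.116,0.0315,0],[0,0,0]],
    [15,[0.154,0.042,0],[0,0,0]]
  ]
}}

```text
clock: 19.8
tool_pos: [0.535, -0.2189, 0.065]
tcp_rot: [3.141, -0.0, -2.876]
wrist_force: [-4.4, 2.2, 1.6]
gripper_width: 0.0242
finger_force: 40.0
```

Call:
{"fn": "carry_out", "kwargs": {
  "series": [
    [15,[0.038,0.015,0],[0,0,0]],
    [15,[0.077,0.03,0],[0,0,0]],
    [15,[0.116,0.042,0],[0,0,0]],
    [15,[0.154,0.054,0],[0,0,0]]
  ]
}}

```text
clock: 20.2
tool_pos: [0.5388, -0.2178, 0.065]
tcp_rot: [-3.141, 0.0, -2.876]
wrist_force: [-2.4, 0.3, 0.0]
gripper_width: 0.0236
finger_force: 40.0
```

Call:
{"fn": "carry_out", "kwargs": {
  "series": [
    [15,[0.039,0.011,0],[0,0,0]],
    [15,[0.077,0.022,0],[0,0,0]],
    [15,[0.116,0.033,0],[0,0,0]],
    [15,[0.154,0.044,0],[0,0,0]]
  ]
}}

```text
clock: 20.6
tool_pos: [0.5426, -0.2167, 0.065]
tcp_rot: [-3.141, -0.0, -2.876]
wrist_force: [-4.3, -1.3, 1.9]
gripper_width: 0.0237
finger_force: 40.0
```

Call:
{"fn": "carry_out", "kwargs": {
  "series": [
    [15,[0.039,0.0105,0],[0,0,0]],
    [15,[0.077,0.021,0],[0,0,0]],
    [15,[0.116,0.0315,0],[0,0,0]]
  ]
}}

```text
clock: 20.9
tool_pos: [0.5444, -0.2162, 0.065]
tcp_rot: [3.141, -0.002, -2.877]
wrist_force: [-8.2, -1.8, 5.3]
gripper_width: 0.0237
finger_force: 40.0
```

Call:
{"fn": "carry_out", "kwargs": {
  "series": [
    [15,[0,0,0],[0,0,0]],
    [15,[0,0,0],[0,0,0]],
    [15,[0,0,0],[0,0,0]]
  ]
}}

```text
clock: 21.2
tool_pos: [0.5445, -0.2161, 0.065]
tcp_rot: [3.141, -0.001, -2.877]
wrist_force: [-7.1, -0.7, 3.5]
gripper_width: 0.0234
finger_force: 40.0
```

Call:
{"fn": "carry_out", "kwargs": {
  "series": [
    [15,[0.02,0.005,0],[0,0,0]],
    [15,[0.039,0.0105,0],[0,0,0]],
    [15,[0.039,0.0105,0],[0,0,0]]
  ]
}}

```text
clock: 21.5
tool_pos: [0.5451, -0.216, 0.065]
tcp_rot: [3.141, -0.002, -2.877]
wrist_force: [-7.9, -1.2, 5.1]
gripper_width: 0.0238
finger_force: 40.0
```

Call:
{"fn": "carry_out", "kwargs": {
  "series": [
    [15,[-0.03,-0.008,0],[0,0,0]],
    [15,[-0.05,-0.014,0],[0,0,0]],
    [15,[-0.05,-0.014,0],[0,0,0]],
    [60,[-0.05,-0.014,0],[0,0,0]],
    [60,[-0.05,-0.014,0],[0,0,0]],
    [60,[-0.05,-0.014,0],[0,0,0]],
    [60,[-0.05,-0.014,0],[0,0,0]],
    [60,[-0.05,-0.014,0],[0,0,0]],
    [60,[-0.05,-0.014,0.5],[0,0,0]],
    [60,[-0.05,-0.014,1.5],[0,0,0]],
    [60,[-0.05,-0.014,3],[0,0,0]],
    [60,[-0.05,-0.014,4.5],[0,0,0]],
    [60,[-2,-0.5,5.5],[0,0,0]],
    [60,[-2,-0.5,5.5],[0,0,0]],
    [60,[-2,-0.5,5.5],[0,0,0]]
  ]
}}

```text
clock: 23.0
tool_pos: [0.4958, -0.2289, 0.2044]
tcp_rot: [-3.141, 0.002, -2.878]
wrist_force: [0.2, -0.0, 0.6]
gripper_width: 0.0603
finger_force: 0.0
```

```bash
python3 - <<'E'
from h import *
np.set_printoptions(precision=4,suppress=True)
s=readout.sense();print(s["clock"],s["tool_pos"],s["wrist_force"],s["gripper_width"])
ref=dict(wrist=(445.3,-243.8),scene=(444.65,-243.64))
for n in('wrist','scene'):
    c=cap(n);P=cloud(c)
    h=np.linalg.norm(P[...,:2]-[.546,-.216],axis=-1);m=(h<.04)&(P[...,2]>.09)&(P[...,2]<.105)
    if m.sum()>20:
        r=cv2.minAreaRect((P[m][:,:2]*1000).astype(np.float32)); print(n,'handle',m.sum(),r,'travel',np.hypot(*(np.array(r[0])-ref[n])))
a=dict(np.load('wrist.npz'))["frame"];b=dict(np.load('scene.npz'))["frame"][140:380,270:470]
cv2.imwrite('pics/e.png',np.hstack([cv2.resize(a,(400,300)),cv2.resize(b,(250,300))])[:,:,::-1])
E
```

```text
23.0 [ 0.4958 -0.2289  0.2044] [ 0.2482 -0.0137  0.6211] 0.06032491912835322
wrist handle 475 ((543.366943359375, -216.9511260986328), (13.190251350402832, 24.42791748046875), 16.633010864257812) travel 101.6758939455286
scene handle 157 ((543.1907348632812, -216.66810607910156), (14.968389511108398, 25.55674171447754), 21.88991928100586) travel 102.16535366295021
```

View pics/e.png

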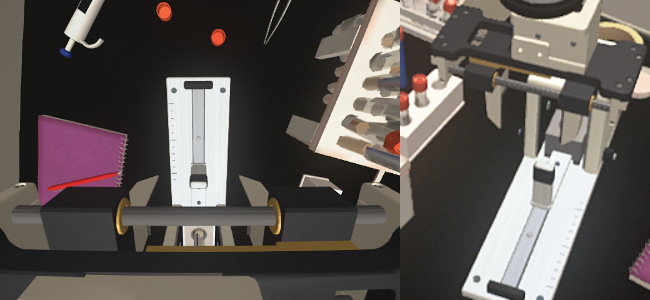

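The carriage is inside the head. I'll move the arm out of view to check the tube.

Call:
{"fn": "carry_out", "kwargs": {
  "series": [
    [60,[-1,1,2],[0,0,0]],
    [60,[-2,3,4],[0,0,0]],
    [60,[-2,5,4],[0,0,0]],
    [60,[-2,7,4],[0,0,0]],
    [60,[-2,7,4],[0,0,0]],
    [60,[-2,7,4],[0,0,0]]
  ]
}}

```text
clock: 23.7
tool_pos: [0.4471, -0.0478, 0.3024]
tcp_rot: [3.14, 0.0, -2.868]
wrist_force: [0.4, -0.3, 0.5]
gripper_width: 0.0599
finger_force: 0.0
```

```bash
python3 - <<'E'
from h import *
np.set_printoptions(precision=4,suppress=True)
for n in('top','scene'):
    c=cap(n);P=cloud(c);h=np.linalg.norm(P[...,:2]-[.546,-.216],axis=-1);m=(h<.04)&(P[...,2]>.09)&(P[...,2]<.105)
    if m.sum()>20: print(n,cv2.minAreaRect((P[m][:,:2]*1000).astype(np.float32)))
cv2.imwrite('pics/f.png',cv2.resize(c["frame"][150:350,240:480,::-1],(720,600)))
E
```

```text
top ((544.4225463867188, -216.38966369628906), (13.460366249084473, 24.619840621948242), 14.212252616882324)
scene ((543.41552734375, -216.6763916015625), (14.403264045715332, 25.204179763793945), 21.8555850982666)
```

View pics/f.png

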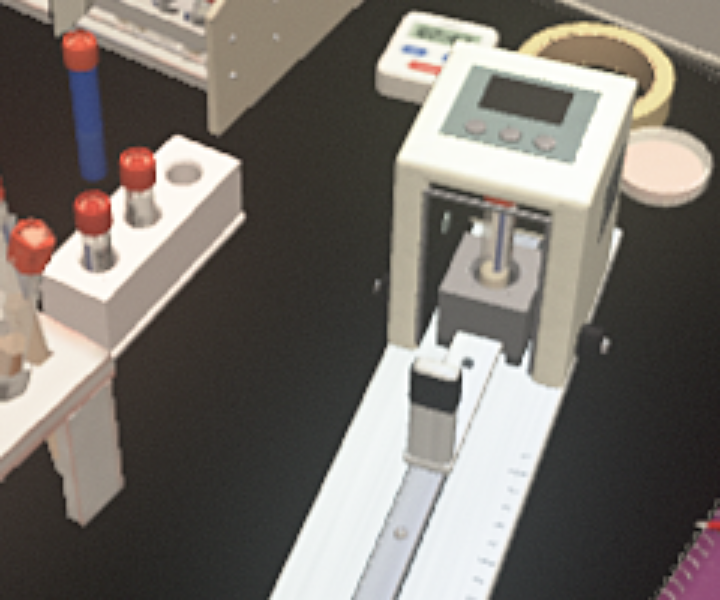

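The picture shows the tube upright in the well (497,245) inside the head, the carriage in place, and both short tubes still in their holes (95,230 and 138,185).

```bash
python3 -c "
from workcell import ctrl
print(ctrl.finish_job())"
```

```text
the job is handed in; nothing more can be done
None
```

The job is handed in: the tall tube stands in the carriage well inside the reader head, and the carriage was left at the sprung stop after a gentle push peaking at about 8 N at the wrist; the short tubes were not touched, though contact with the hidden stop is judged from the push force, since it can't be seen.

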